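Set and lock the sliding foot of a copy stand

TASK

The copy stand on the desk is about to carry a heavy binder. Pull its spring-loaded cross foot out until the bar of the foot is level with the pointer on the scale strip, and while you hold it there swing the black cam lever fully closed, so that it lies along the leg. Finish still holding the foot at the pointer, since the spring would draw it back in, and leave the other things on the desk where they are.

Things in the scene. Friction and masses are not known exactly. Their poses are not given: they have to be found in the camera images.
- stand: copy stand, fixed to the desk: grey housing, top 38 mm high (x 0 to 0.095, y -0.115 to 0.110) with a leaning white panel. Origin on the desk under the front face, in the leg's line; x points back to the panel, y along the front face, z up. The leg leaves the front along -x at y = 0. The yaw differs each time; -x points roughly to the robot's right
- panel_foot (a point): lower front edge of the white panel, stand (0.072, 0), 36 mm up; the panel leans back from here by 0.5 rad, 190 mm long and 215 mm wide, with a 26 mm ledge along its foot
- collar (a point): middle of the collar's front: black collar round the leg on the housing's front face, 58 mm wide (stand's y), from stand x = 0 to -0.032, 41 mm high; this point at stand (-0.032, 0), 22 mm up
- foot_leg (a joint): extension of the leg and its cross foot out of the stand along the stand's -x, m: 0 fully in (at the start), 0.085 fully out. A spring draws it in with 4 N when in to about 5.5 N when out, all the time, also when the cam lever is closed
- foot_middle (a point): point on top of the cross foot's bar, on its middle line, in the leg's line. The bar is aluminium, 16 mm thick (stand's x), 186 mm long (stand's y, -0.130 to 0.056), from 5 to 39 mm above the desk; this point is at stand x = -0.080 - extension, y = 0, 39 mm up. The leg joins the bar here (20 mm wide, 18 to 30 mm up). Axes as the stand's
- foot_pointer_end (a point): end of the bar beside the scale strip, stand y = +0.056, at mid height (22 mm)
- foot_lever_end (a point): other end of the bar, on the cam lever's side, stand y = -0.130, at mid height (22 mm). From here the bar is free for about 45 mm inwards before the open lever crosses over it
- cam_lever (a joint): cam lever's angle about its upright pin, rad: 0 closed (along the stand's -x beside the leg, on a stop), 0.45 widest open (towards the stand's -y); starts at 0.32 to 0.42. Stiff (0.08 N m, about 1 N where the foot passes under it), stays where it is left. The side of a finger moving along the bar towards the leg can push it shut
- lever_hinge (a point): the lever's pin on the collar, at stand (-0.015, -0.018), 53 mm above the desk
- lever_tip (a point): round free end of the lever, 135 mm from the pin. The lever is black, 12 mm wide (15 mm at the tip), from 46 to 60 mm above the desk (24 mm wide and 61 mm high at the pin), so it passes 7 mm above the bar
- pointer: small black pointer, 14 mm long (stand's x), 10 mm high, on the scale strip (24 mm wide, at stand y = 0.075, out to x = -0.173, top 8 mm up); origin at its middle on the strip, axes as the stand's. It marks the wanted length: the bar's middle line is to have the same stand x as this origin (between -0.140 and -0.110, other each time)
- pointer_tip (a point): tip of the pointer, directed at the end of the bar (12.5 mm from the pointer's origin along the stand's -y, same stand x)
- eraser: white eraser in a card sleeve, 23x58x13 mm, lying on the desk ahead of the cross foot; origin under its centre. Leave alone
- clip_tub: round tub of paper clips, 62 mm across, 36 mm high, on the desk beyond the cross foot; origin under its centre. Leave alone
- sharpener: small metal pencil sharpener, 15x25x14 mm; origin under its centre. Leave alone

How it is judged:
By the outcome, as a careful person would: the job done as asked, in the order asked, and still so for the second after the job is handed in, while the arm keeps its last pose, push and grip.
It also fails if it takes over 40 s, if anything falls off the work surface, if the arm or the gripper's body presses on something with over 40 N, if the wrist force passes 120 N, or if a joint passes its speed limit or range.

ROBOT

A 7-joint arm with a two-finger parallel gripper is mounted at the origin on the work surface; the furniture and walls round the work are solid. World frame = base frame: x ahead of the robot, y to its left, z up, the work surface at z = 0. Lengths are in m, angles in degrees, forces in N, time in s.
With the tool pointing down it reaches from about 0.425 to 0.875 m from the base axis. Payload 4.7 kg.
Tool frame: the origin (TCP) lies at the very end of the fingers, on their centre line; the grasp point (between the pads) lies 19 mm behind it; x points along the fingers, z is the direction in which the jaws open and shut, and the axes are right-handed (so a half turn about x gives the same grasp; the last joint's range is limited). The gripper opens to 87 mm and grips with 3 to 60 N. Pads are 19 mm wide; open, the fingers measure 117 mm over their backs; the gripper's body (75 mm by 190 mm) begins 51 mm behind the grasp point.
Start: joints at [-66.858, 18.392, -4.016, 83.108, 1.295, 78.541, -3.26], TCP at [0.247, 0.601, 0.223] pointing down, gripper open.
Joint ranges: [-163.93, 163.93], [-17.29, 119.83], [-79.2, 71.16], [3.27, 140.29], [-89.18, 269.18], [5.43, 117.66], [-154.24, 154.24]. Speed limits (degrees/s): [147.25, 147.25, 180, 180, 180, 180, 180].

INTERFACE

Orientations are given as [roll, pitch, yaw] about the fixed x, y, z axes, in that order (R = Rz(yaw) Ry(pitch) Rx(roll)).
In Python, from cell import env gives the robot as it stands. The module is installed in compiled form; this text tells all that it offers.
- The arm moves only by the tool drive_tool, never from a script. Its argument "increments" is a list of rows, each a list of 2 entries, a list of its own where there are three numbers: the shift along the tool's x, y, z scaled (see below), then the turn, a rotation vector about the tool's x, y, z scaled (see below). In form: [[[dx, dy, dz], [wx, wy, wz]], ...]. A call has 1 to 10 rows; each row shifts and turns the commanded pose from where the row before left it, along the tool's axes as they then stand; what a row does not reach is not made up. The controller multiplies each number of a shift by 0.04 m and each number of a turn by 120 degrees. A row lasts 1/10 s, in which the tool goes at most 50 mm and 8.59 degrees, less where a joint would pass 70% of its speed; a pose out of reach is approached as far as the arm can. A call with a number of a shift or a turn outside -1 to 1 is refused whole. A call with a gripper value outside its range is refused whole. "hand" is the gripper's target within -1 to 1 (fully open at 1, half-way at 0, shut at -1), set as the call begins (left out, the last holds). The fingers move at their own pace and stop on an object; "squeeze" is the grip in N (left out, the last holds). Time passes only in rows, so rows that do not move let the fingers close. It gives the time, the measured TCP pose, the force and the opening at its end, in the units of the state.
- env.get_obs(): the state, without advancing time (a new reading comes with each control period).
- env.read_camera(name): name is "scene" or "top" or "wrist"; returns a dict with "frame" (400x640x3 uint8, red, green, blue), "fx", "fy", "cx", "cy" (pixels), "distortion" ([k1, k2, p1, p2, k3] as OpenCV has them; the pictures are not rectified), "R" (3x3) and "t" (3): a world point X has camera coordinates R X + t. Camera axes: x right, y down, z forward; pixel columns grow to the right and rows downward; lengths in m; the calibration is good to about 2 mm. A picture is of the moment at which its call begins. There is no depth.
- env.sign_off(): hands the job in, once; it reports no verdict.
The state is a dict: "time_s": time; "qpos": joint angles; "joint_velocities": joint speeds; "effort": joint torques, N m; "tool_pos": TCP position; "tool_rot": TCP orientation; "force": force on the tool from outside, world axes, zero at the start; "wrist_torque": the same for the moment, N m; "grip_width": finger opening in m.
Only numpy, scipy, OpenCV 4.12 (cv2) and the standard library are available. Lean on these libraries where they do the work, as an engineer would, in place of code of your own. Each camera call takes 0.05 s, during which the arm holds its last target.

## Working session

There is one attempt and no reset: what is moved stays moved. The work goes in short steps, Python scripts to look and compute and a tool call to move; the robot and the scene stay as the last step left them, time stands still between calls to the robot, and variables do not carry over. Pictures are saved under pics/ and viewed, and the job is handed in when it is done.

Besides the shell and the picture viewer there is one more tool, called after ">>>" by a JSON object that holds its "name" and its "arguments". drive_tool: Moves the arm, as the interface text tells. Shifts and turns lie within -1 to 1; 1 stands for 0.04 m of shift or 120 degrees of turn. Its arguments: {"type":"object","properties":{"increments":{"type":"array"},"hand":{"type":"number"},"squeeze":{"type":"number"}},"required":["increments"]}

```bash
ls; mkdir -p pics
python3 - <<'E'
from cell import env
import cv2
print(env.get_obs())
for n in ["scene","top","wrist"]:
    c=env.read_camera(n); cv2.imwrite(f"pics/{n}0.png",c["frame"][:,:,::-1])
    print(n,[c[k] for k in ("fx","fy","cx","cy","distortion","R","t")])
E
```

```text
pics
{'time_s': 0.0, 'qpos': array([-66.8565475 ,  18.43804239,  -4.01401502,  83.17338259,
         1.29647264,  78.54099198,  -3.25957645]), 'joint_velocities': array([-0.07269103,  0.00193966, -0.03158411, -0.05154067, -0.00881051,
       -0.04825639,  0.05501784]), 'effort': array([ 1.11997970e-04, -4.91273975e+01, -4.04015249e-01, -3.12527668e+01,
       -6.38532895e-02,  4.40177252e-02,  1.76597218e-04]), 'tool_pos': array([0.2468849 , 0.60070254, 0.22148616]), 'tool_rot': array([-175.92557594,   89.89262823, -108.26003412]), 'force': array([-0.66876248, -1.77447115, -0.98821571]), 'wrist_torque': array([ 0.01108702, -0.06374527, -0.0032205 ]), 'grip_width': 0.08730542998301863}
scene [499.99893009227065, 499.99893009227065, 317.34263334579623, 209.21899283700773, array([-0.13841858,  0.        ,  0.        ,  0.        ,  0.        ]), array([[ 0.70839391, -0.70573402,  0.01084232],
       [-0.48475028, -0.49762793, -0.71929383],
       [ 0.51302557,  0.50428755, -0.69462136]]), array([-0.30516136,  0.30783623,  0.6579498 ])]
top [365.17761727878116, 365.17761727878116, 311.4856374246856, 203.03106223267784, array([-0.01473629,  0.        ,  0.        ,  0.        ,  0.        ]), array([[ 0.00607894, -0.999766  ,  0.02076026],
       [-0.9906017 , -0.00885748, -0.1364911 ],
       [ 0.13664304, -0.01973543, -0.99042374]]), array([0.04475885, 0.47866825, 0.83433638])]
wrist [358.45815469025723, 358.45815469025723, 316.74994253604234, 197.248611644334, array([-0.06141755,  0.        ,  0.        ,  0.        ,  0.        ]), array([[ 0.38066289,  0.92471293, -0.001328  ],
       [ 0.8933454 , -0.36737864,  0.25877971],
       [ 0.23880906, -0.0996942 , -0.96593545]]), array([-0.64888401, -0.0304549 ,  0.38896514])]
```

View pics/scene0.png

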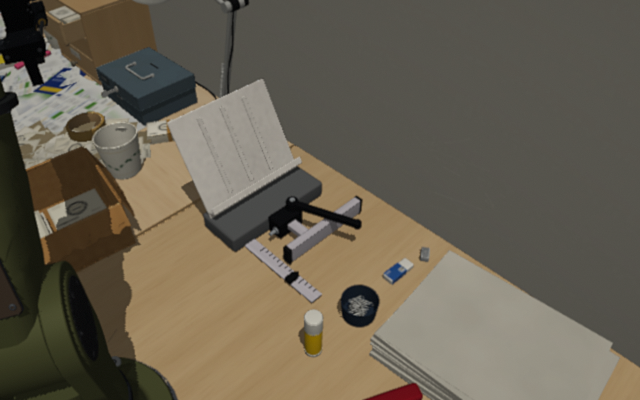

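View pics/top0.png

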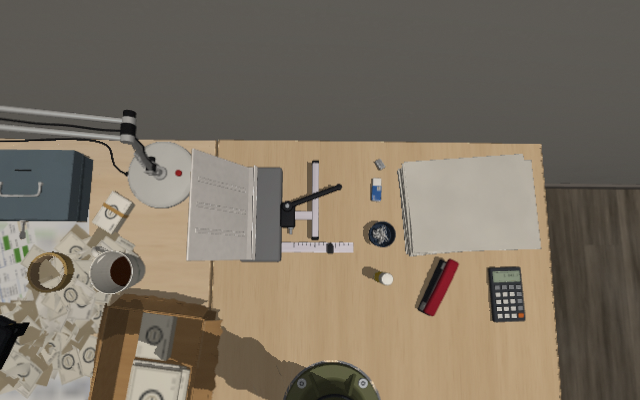

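View pics/wrist0.png

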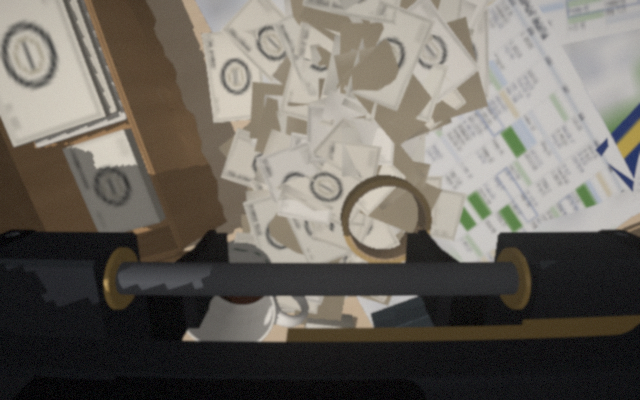

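Run:
```python
import cv2
a=cv2.imread("pics/top0.png")[145:270,240:400]; cv2.imwrite("pics/tc.png",cv2.resize(a,None,fx=5,fy=4.8*1.0416,interpolation=cv2.INTER_CUBIC)[:600] if 0 else cv2.resize(a,(768,600),interpolation=cv2.INTER_CUBIC))
a=cv2.imread("pics/scene0.png")[185:310,200:370]; cv2.imwrite("pics/sc.png",cv2.resize(a,(800,588),interpolation=cv2.INTER_CUBIC))
```

```text
(no output)
```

View pics/tc.png

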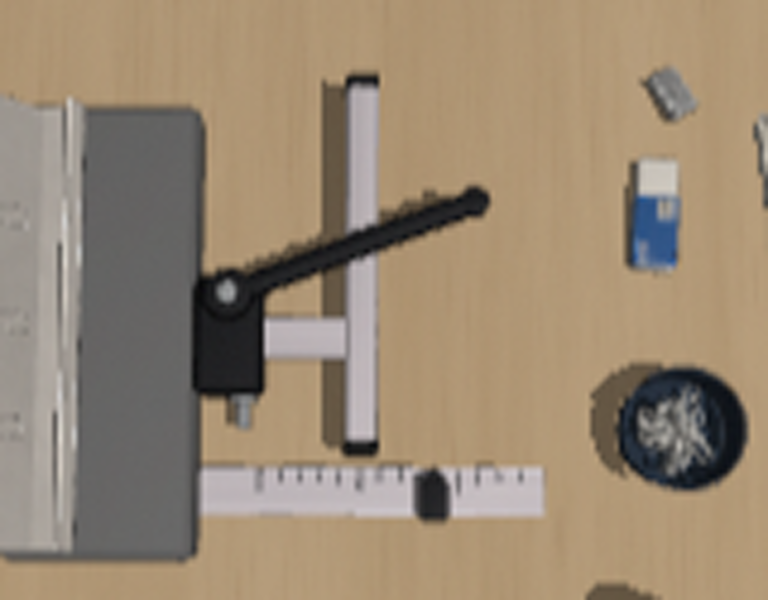

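View pics/sc.png

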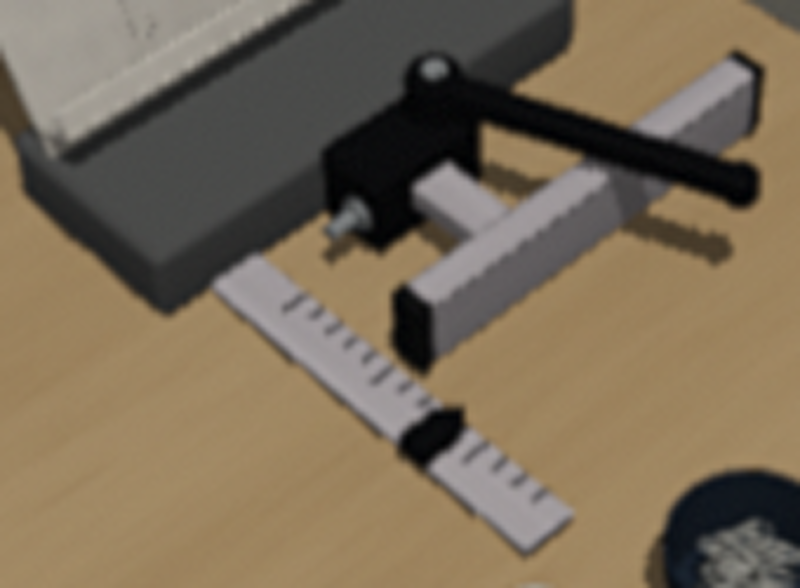

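```bash
cat > fit.py <<'E'
import numpy as np,cv2
from cell import env
from scipy.optimize import least_squares
def proj(c,P):
    return cv2.projectPoints(np.array(P,float),cv2.Rodrigues(c["R"])[0],c["t"],np.array([[c["fx"],0,c["cx"]],[0,c["fy"],c["cy"]],[0,0,1]]),c["distortion"])[0][:,0]
def S2W(p,P):
    P=np.atleast_2d(np.array(P,float));a=p[2];R=np.array([[np.cos(a),-np.sin(a),0],[np.sin(a),np.cos(a),0],[0,0,1]])
    return P@R.T+[p[0],p[1],0]
def T(l): return np.array([[240+a/4.8-.4,145+b/4.8-.4] for a,b in l])
def S(l): return np.array([[200+a/4.706-.4,185+b/4.706-.4] for a,b in l])
E
cat > f1.py <<'E'
from fit import *
ct=env.read_camera("top");cs=env.read_camera("scene")
tp=T([(203,108),(197,558),(347,75),(379,75),(343,455),(378,455),(543,467),(543,516),(228,291),(478,200),(432,468)])
sp=S([(158,265),(167,313),(400,285),(436,303),(428,372),(733,53),(762,68),(573,516),(527,555),(435,68),(742,184),(462,408)])
def model(q):
    x,y,a,l,p=q
    L=[-.015-.128*np.cos(l),-.018-.128*np.sin(l)]
    t=[(0,-.115,.038),(0,.11,.038),(-.072,-.13,.039),(-.088,-.13,.039),(-.072,.056,.039),(-.088,.056,.039),(-.173,.063,.008),(-.173,.087,.008),(-.015,-.018,.061),(*L,.06),(p,.0625,.016)]
    s=[(0,.11,.038),(0,.11,0),(-.072,.056,.039),(-.088,.056,.039),(-.088,.056,.005),(-.072,-.13,.039),(-.088,-.13,.039),(-.173,.063,.008),(-.173,.087,.008),(-.015,-.018,.061),(*L,.053),(p,.0625,.018)]
    return proj(ct,S2W(q,t))-tp,proj(cs,S2W(q,s))-sp
r=least_squares(lambda q:np.concatenate([m.ravel() for m in model(q)]),[.6,0,1.57,.37,-.12],loss='soft_l1')
print(r.x,np.degrees(r.x[2]));A,B=model(r.x);print(A.round(1),B.round(1))
q=r.x
for n in ([-.08,-.115,.02],[r.x[4],-.115,.02],[r.x[4],-.034,.02]): print(S2W(q,[n]))
for w in "AB":
    def m2(q):return (model(q)[0] if w=="A" else model(q)[1]).ravel()
    print(least_squares(m2,q,loss='soft_l1').x)
E
python3 f1.py
```

```text
[ 0.45155146  0.12028393  1.56921952  0.36733208 -0.1162197 ] 89.90965561306984
[[-0.2 -1.3]
 [-0.8  0.4]
 [ 0.  -0.2]
 [ 0.  -0.1]
 [ 0.3 -1.4]
 [-0.2 -1.4]
 [ 0.2 -0.1]
 [ 0.2 -0.3]
 [-0.2 -0.3]
 [-0.3 -0.4]
 [ 0.  -0.8]] [[-0.6 -0.1]
 [-0.2  3.9]
 [-1.4  1.3]
 [-2.8  2.5]
 [-0.5  0.7]
 [ 0.3 -0.3]
 [ 0.5  0.6]
 [ 0.3 -0.5]
 [-0.3 -0.5]
 [-0.1  1.4]
 [ 0.2  0.9]
 [ 0.5 -0.6]]
[[0.56642517 0.0401027  0.02      ]]
[[0.56636806 0.00388304 0.02      ]]
[[0.48536816 0.00401076 0.02      ]]
[ 0.45022531  0.12007073  1.5699479   0.36704153 -0.11591353]
[ 0.45278197  0.12101672  1.5688266   0.37027282 -0.11651987]
```

```bash
cat > h.py <<'E'
import numpy as np
from cell import env
from scipy.spatial.transform import Rotation as Ro
def rel(target,jaw_yaw=89.91):
    o=env.get_obs();R=Ro.from_euler('xyz',o["tool_rot"],degrees=True)
    d=R.inv().apply(np.array(target)-o["tool_pos"])
    best=None
    for s in (0,180):
        a=np.radians(jaw_yaw+s);z=np.array([np.cos(a),np.sin(a),0]);x=np.array([0,0,-1.]);y=np.cross(z,x)
        w=(R.inv()*Ro.from_matrix(np.c_[x,y,z])).as_rotvec(degrees=True)
        print("rotvec deg",w.round(2),"scaled",(w/120).round(4))
    print("t",o["time_s"],"pos",o["tool_pos"].round(4),"R\n",R.as_matrix().round(3),"\nshift m",d.round(4),"scaled",(d/.04).round(3),"force",o["force"].round(2),"q",o["qpos"].round(1),"w",o["grip_width"])
E
python3 -c "
from h import *
rel([.566,.04,.30])"
```

```text
rotvec deg [-22.24  -0.05  -0.  ] scaled [-0.1853 -0.0004 -0.    ]
rotvec deg [ 1.5776e+02 -1.0000e-02  7.0000e-02] scaled [ 1.3147e+00 -1.0000e-04  6.0000e-04]
t 0.25 pos [0.2469 0.601  0.222 ] R
 [[-0.    -0.925  0.38 ]
 [-0.001  0.38   0.925]
 [-1.    -0.    -0.001]] 
shift m [-0.0776 -0.5083 -0.3978] scaled [ -1.94  -12.707  -9.945] force [ 0.29 -0.63  0.03] q [-66.9  18.4  -4.   83.1   1.3  78.5  -3.3] w 0.08681093416489545
```

>>> {"name": "drive_tool", "arguments": {"increments": [[[-0.6,0,0],[0,0,0]],[[-0.7,0,0],[0,0,0]],[[-0.7,0,0],[-0.062,0,0]],[[0,0,0],[-0.062,0,0]],[[0,-0.4,-0.7],[-0.062,0,0]],[[0,-0.4,-0.7],[0,0,0]],[[0,-0.4,-0.7],[0,0,0]],[[0,-0.4,-0.7],[0,0,0]],[[0,-0.4,-0.7],[0,0,0]],[[0,-0.4,-0.7],[0,0,0]]], "hand": -0.1}}

```text
time_s: 1.25
tool_pos: [0.3398, 0.4301, 0.3026]
tool_rot: [-44.7, 90.0, 45.3]
force: [0.5, -0.1, 0.4]
grip_width: 0.0393
```

>>> {"name": "drive_tool", "arguments": {"increments": [[[0,-0.4,-0.7],[0,0,0]],[[0,-0.4,-0.7],[0,0,0]],[[0,-0.4,-0.7],[0,0,0]],[[0,-0.4,-0.7],[0,0,0]],[[0,-0.4,-0.7],[0,0,0]],[[0,-0.4,-0.7],[0,0,0]],[[0,-0.4,-0.7],[0,0,0]],[[0,-0.4,-0.7],[0,0,0]],[[0,-0.4,-0.7],[0,0,0]],[[0,-0.4,-0.7],[0,0,0]]]}}

```text
time_s: 2.25
tool_pos: [0.4996, 0.1501, 0.3027]
tool_rot: [-39.9, 90.0, 50.1]
force: [0.3, 0.4, 0.1]
grip_width: 0.0391
```

```bash
python3 -c "
from h import *
rel([.566,.04,.013])"
```

```text
rotvec deg [0.08 0.02 0.02] scaled [0.0007 0.0002 0.0001]
rotvec deg [-1.7992e+02 -3.0000e-02  3.0000e-02] scaled [-1.4993e+00 -2.0000e-04  3.0000e-04]
t 2.25 pos [0.4996 0.1501 0.3027] R
 [[ 0. -1.  0.]
 [ 0.  0.  1.]
 [-1. -0.  0.]] 
shift m [ 0.2896 -0.0663 -0.1102] scaled [ 7.241 -1.658 -2.756] force [0.28 0.39 0.14] q [-35.7   0.7  16.3  94.5  -0.2  84.8  70.6] w 0.03912706658857165
```

>>> {"name": "drive_tool", "arguments": {"increments": [[[0,-0.41,-0.69],[0,0,0]],[[0,-0.41,-0.69],[0,0,0]],[[0,-0.41,-0.69],[0,0,0]],[[0,-0.41,-0.69],[0,0,0]],[[0.8,0,0],[0,0,0]],[[0.9,0,0],[0,0,0]],[[0.9,0,0],[0,0,0]],[[0.9,0,0],[0,0,0]],[[0.9,0,0],[0,0,0]],[[0.6,0,0],[0,0,0]]]}}

```text
time_s: 3.25
tool_pos: [0.5632, 0.0408, 0.0999]
tool_rot: [99.3, 89.8, -170.7]
force: [-0.2, 0.5, -1.1]
grip_width: 0.0392
```

Run:
```python
from h import *
import cv2
rel([.566,.04,.013])
for n in ["scene","top","wrist"]:
    c=env.read_camera(n); f=c["frame"][:,:,::-1]
    if n=="scene": f=cv2.resize(f[165:315,190:390],(800,600),interpolation=cv2.INTER_CUBIC)
    if n=="top": f=cv2.resize(f[145:270,240:400],(768,600),interpolation=cv2.INTER_CUBIC)
    cv2.imwrite(f"pics/{n}1.png",f)
```

```text
rotvec deg [ 0.08 -0.03 -0.17] scaled [ 0.0007 -0.0002 -0.0014]
rotvec deg [-1.7992e+02  2.7000e-01 -4.0000e-02] scaled [-1.4993e+00  2.2000e-03 -4.0000e-04]
t 3.25 pos [0.5632 0.0408 0.0999] R
 [[-0.003 -1.     0.   ]
 [-0.     0.     1.   ]
 [-1.     0.003 -0.   ]] 
shift m [ 0.0868 -0.003  -0.0008] scaled [ 2.171 -0.076 -0.02 ] force [-0.16  0.55 -1.11] q [-26.6  14.   22.6 104.5  -6.   62.8  88.1] w 0.03923061653672776
```

View pics/scene1.png

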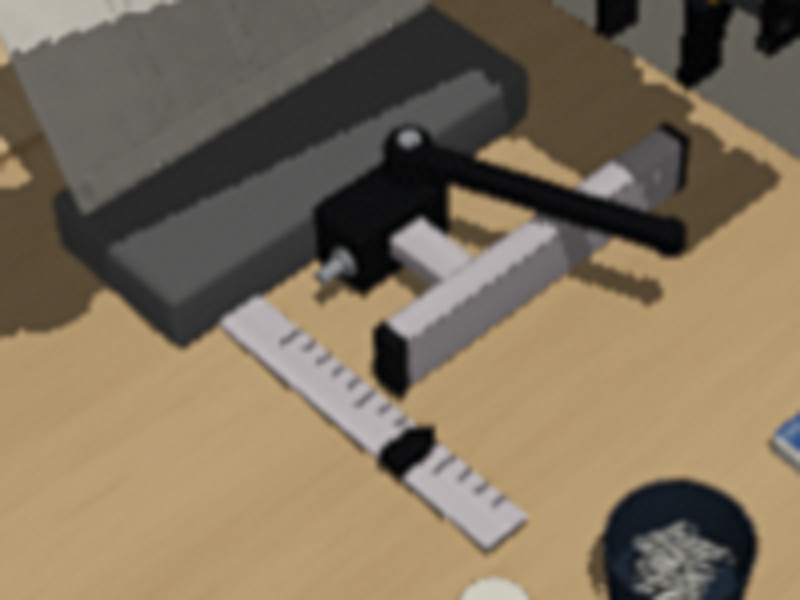

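View pics/wrist1.png

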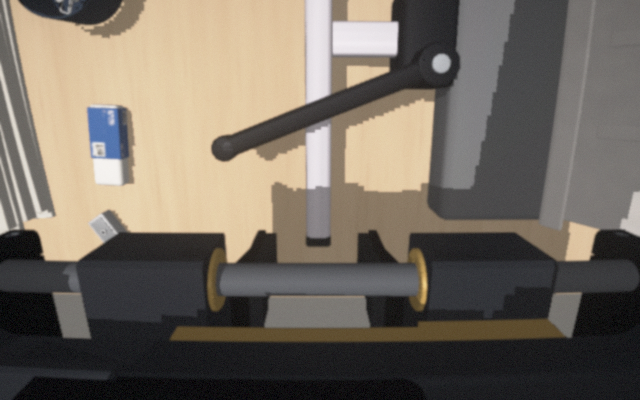

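View pics/top1.png

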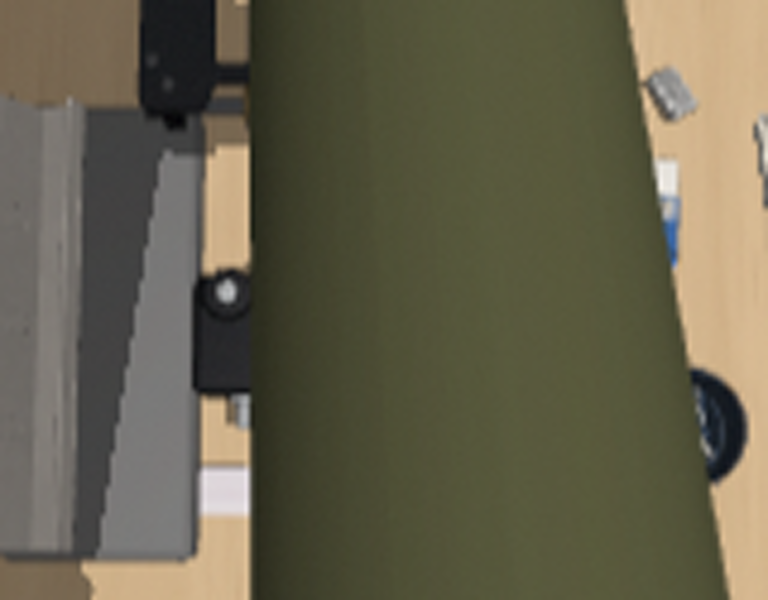

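>>> {"name": "drive_tool", "arguments": {"increments": [[[0.6,-0.05,0],[0,0,0]],[[0.6,0,0],[0,0,0]],[[0.5,0,0],[0,0,-0.001]],[[0.25,0,0],[0,0,0]],[[0.2,0,0],[0,0,0]]]}}

```text
time_s: 3.9
tool_pos: [0.568, 0.0412, 0.0175]
tool_rot: [-82.8, 89.8, 7.2]
force: [-0.1, 0.2, -0.2]
grip_width: 0.0395
```

>>> {"name": "drive_tool", "arguments": {"increments": [[[0,0,0],[0,0,0]],[[0,0,0],[0,0,0]],[[0,0,0],[0,0,0]],[[0,0,0],[0,0,0]]], "hand": -1, "squeeze": 15}}

```text
time_s: 4.3
tool_pos: [0.5675, 0.0413, 0.0175]
tool_rot: [-77.0, 89.8, 13.0]
force: [-0.4, 4.4, 1.7]
grip_width: 0.016
```

Run:
```python
from h import *
import cv2
rel([.566,.0041,.013])
for n in ["scene","wrist"]:
    c=env.read_camera(n); f=c["frame"][:,:,::-1]
    if n=="scene": f=cv2.resize(f[165:315,190:390],(800,600),interpolation=cv2.INTER_CUBIC)
    cv2.imwrite(f"pics/{n}2.png",f)
```

```text
rotvec deg [0.08 0.05 0.21] scaled [0.0006 0.0004 0.0018]
rotvec deg [-1.7992e+02 -3.4000e-01  8.0000e-02] scaled [-1.4994e+00 -2.8000e-03  7.0000e-04]
t 4.3 pos [0.5675 0.0413 0.0175] R
 [[ 0.004 -1.     0.   ]
 [ 0.001  0.     1.   ]
 [-1.    -0.004  0.001]] 
shift m [ 0.0045  0.0015 -0.0372] scaled [ 0.111  0.038 -0.931] force [-0.39  4.41  1.68] q [-25.3  20.1  21.6 107.9  -9.1  53.5  90.4] w 0.015985943730678083
```

View pics/scene2.png

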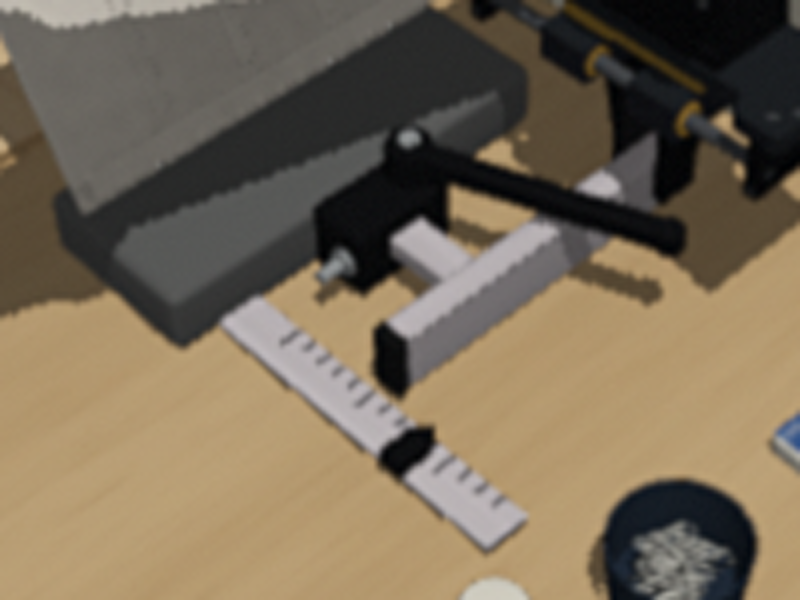

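View pics/wrist2.png

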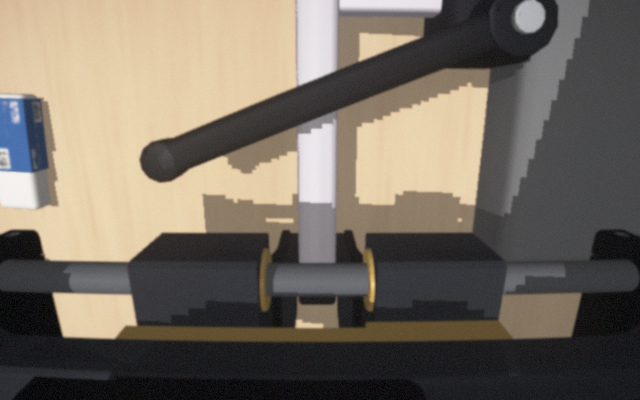

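>>> {"name": "drive_tool", "arguments": {"increments": [[[0,0,-0.15],[0,0,0]],[[0,0,-0.2],[0,0,0]],[[0,0,-0.2],[0,0,0]],[[0,0,-0.2],[0,0,0]],[[0,0,-0.15],[0,0,0]],[[0,0,0],[0,0,0]],[[0,0,0],[0,0,0]]], "squeeze": 20}}

```text
time_s: 5.1
tool_pos: [0.5675, 0.0063, 0.0174]
tool_rot: [-62.3, 89.8, 27.7]
force: [-0.9, 5.0, 5.4]
grip_width: 0.016
```

Run:
```python
from h import *
import cv2
rel([.566,.0051,.013])
for n in ["scene","wrist","top"]:
    c=env.read_camera(n); f=c["frame"][:,:,::-1]
    cv2.imwrite(f"pics/{n}3r.png",f)
    if n=="scene": f=cv2.resize(f[165:315,190:390],(800,600),interpolation=cv2.INTER_CUBIC)
    cv2.imwrite(f"pics/{n}3.png",f)
```

```text
rotvec deg [0.12 0.11 0.2 ] scaled [0.001  0.0009 0.0017]
rotvec deg [-1.7988e+02 -3.2000e-01  1.7000e-01] scaled [-1.499e+00 -2.600e-03  1.400e-03]
t 5.1 pos [0.5675 0.0063 0.0174] R
 [[ 0.004 -1.    -0.   ]
 [ 0.002 -0.     1.   ]
 [-1.    -0.004  0.002]] 
shift m [ 0.0044  0.0015 -0.0012] scaled [ 0.111  0.038 -0.031] force [-0.86  4.96  5.37] q [-22.5  20.   22.4 108.1  -9.5  53.4  94.3] w 0.015984013492484947
```

View pics/scene3.png

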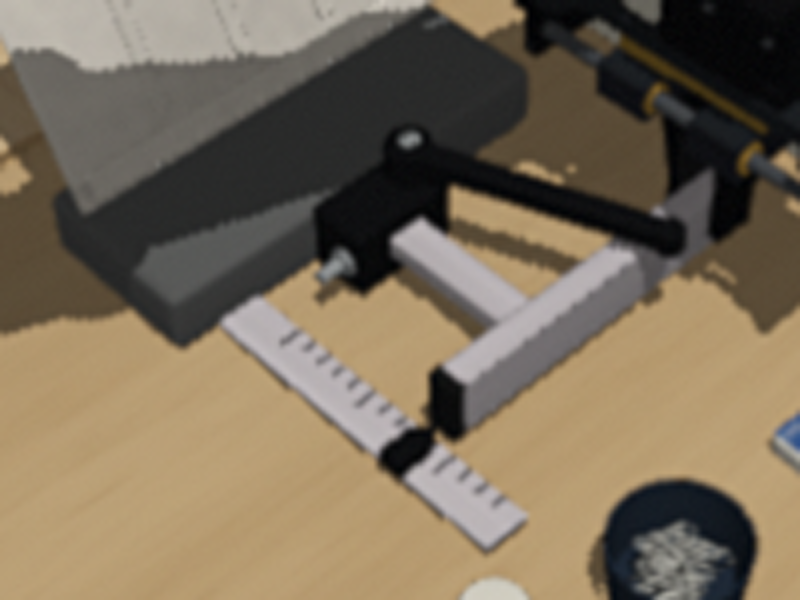

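View pics/wrist3.png

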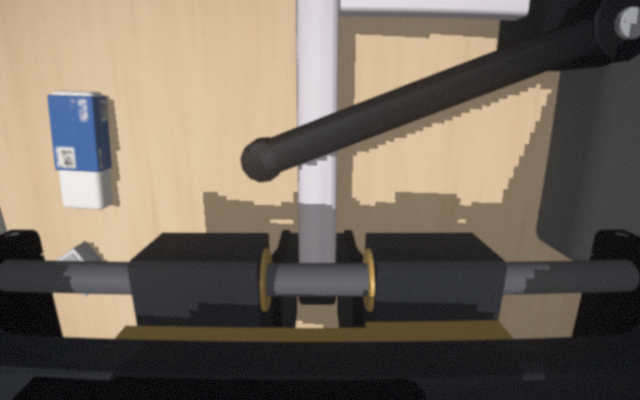

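View pics/top3.png

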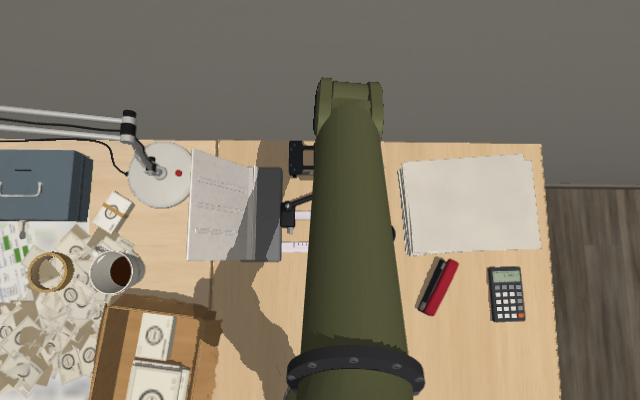

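```bash
cat > ov.py <<'E'
from fit import *
import sys
ps,pp,ext,out=float(sys.argv[1]),float(sys.argv[2]),float(sys.argv[3]),sys.argv[4]
c=env.read_camera("scene");q=[.45278197,.12101672,1.5688266]
if ps: q=[.45155,.12028,1.56922]
f=c["frame"][:,:,::-1].copy();x0,y0,w,h,s=270,220,66,50,12
im=cv2.resize(f[y0:y0+h,x0:x0+w],(w*s,h*s),interpolation=cv2.INTER_CUBIC)
def line(P,col):
    u=((proj(c,S2W(q,P))-[x0,y0]+.5)*s).astype(int);cv2.polylines(im,[u.reshape(-1,1,2)],False,col,1)
b=-.08-ext
line([(b+.008,-.05,.039),(b+.008,.052,.039),(b-.008,.052,.039),(b-.008,-.05,.039)],(0,0,255))
line([(b-.008,.052,.039),(b-.008,.052,.005),(b+.008,.052,.005),(b+.008,.052,.039)],(0,0,255))
for z in (.008,.018): line([(pp+.007,.085,z),(pp-.007,.085,z),(pp-.007,.069,z),(pp,.0625,z),(pp+.007,.069,z),(pp+.007,.085,z)],(0,255,0))
line([(-.1,.063,.008),(-.173,.063,.008),(-.173,.087,.008),(-.1,.087,.008)],(255,0,0))
cv2.imwrite(out,im)
E
python3 ov.py 0 -.1162 .035 pics/ov1.png
```

```text
(no output)
```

View pics/ov1.png

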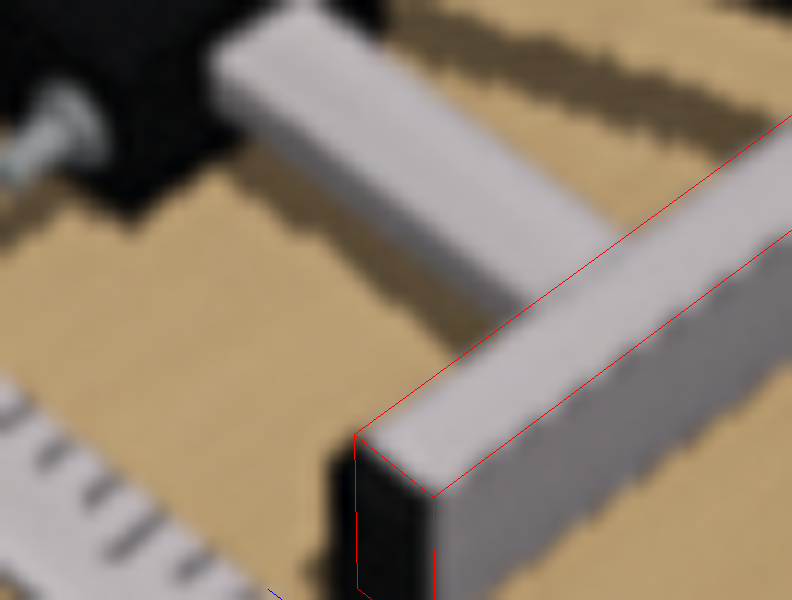

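```bash
sed -i 's/,220,66,50/,252,66,50/; s/\.052/.056/g' ov.py; python3 ov.py 0 -.1162 .035 pics/ov2.png
```

```text
(no output)
```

View pics/ov2.png

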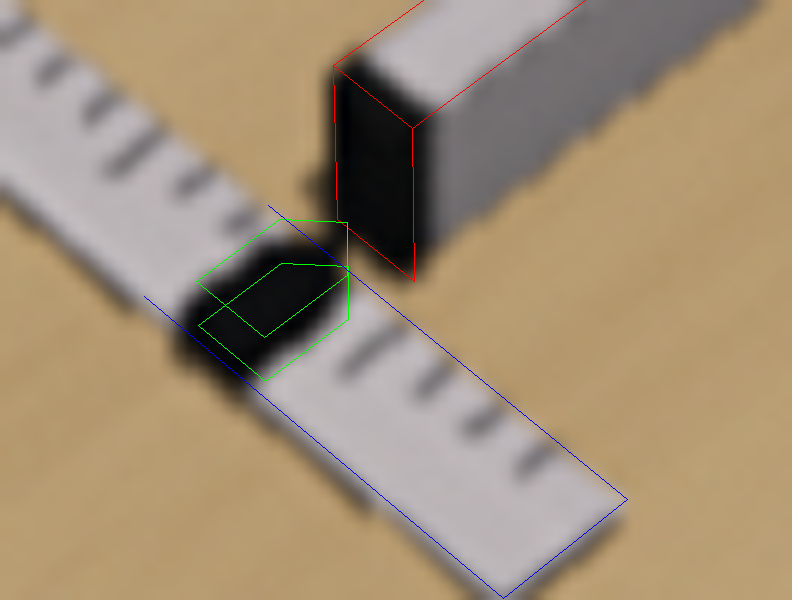

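Run:
```python
import cv2,numpy as np
from fit import *
a=cv2.cvtColor(cv2.imread("pics/top0.png"),cv2.COLOR_BGR2GRAY).astype(float)
for r in range(242,254): print(r,a[r,322:357].astype(int))
print()
for r in (170,174,226,230,234): print(r,a[r,304:325].astype(int))
c=env.read_camera("top");q=[.45155,.12028,1.56922]
P=lambda x,y,z:proj(c,S2W(q,[(x,y,z)]))[0].round(2)
for y in (.070,.075,.080): print("ptr",y,[P(x,y,.018) for x in(-.1092,-.1162,-.1232)],[P(x,y,.008) for x in(-.1092,-.1162,-.1232,-.173)])
for y in (.03,-.115):print("bar",[P(x,y,.039) for x in(-.072,-.088)])
```

```text
242 [148 100 152 153 176 157 135 124  97 141 177 176 173 158 177 175 175 128
 151 155 154 158 177 178 181 181 162 181 181 181 181 152 156 157 158]
243 [191 121 192 192 160 125  89  60  41  95 164 192 192 141 192 192 191 140
 191 195 193 157 178 194 199 197 147 198 197 198 196 149 156 157 157]
244 [185 114 185 185  99  59  55  35  36  37  97 187 186 114 188 188 187 117
 189 188 187 151 151 189 189 187 118 189 189 189 189 151 156 156 158]
245 [185 155 187 186 100  57  33  32  33  32  60 153 187 116 188 188 188 132
 189 189 189 172 172 189 190 189 158 189 189 190 188 153 157 156 157]
246 [188 189 190 188 102  54  32  35  35  37  41 102 190 117 191 192 191 171
 192 193 193 193 193 194 192 192 192 192 192 192 191 159 157 155 157]
247 [189 189 190 189 101  54  36  34  37  36  41 102 191 137 192 192 192 192
 192 194 194 194 193 194 193 192 193 193 193 193 192 165 157 156 157]
248 [188 188 188 188 101  54  35  36  36  39  44 102 190 173 191 191 190 192
 192 193 192 191 192 191 192 192 192 192 191 191 191 164 157 155 156]
249 [189 189 190 190 102  55  37  36  37  39  45 103 191 191 192 192 19
[... 1088 characters left out ...]
8 119 154 154 152
 151 152 152]
ptr 0.07 [array([326.73, 244.37]), array([329.67, 244.39]), array([332.61, 244.41])] [array([326.47, 244.47]), array([329.38, 244.49]), array([332.28, 244.51]), array([352.92, 244.68])]
ptr 0.075 [array([326.73, 246.48]), array([329.67, 246.51]), array([332.61, 246.53])] [array([326.47, 246.56]), array([329.38, 246.58]), array([332.28, 246.61]), array([352.94, 246.77])]
ptr 0.08 [array([326.72, 248.6 ]), array([329.67, 248.62]), array([332.61, 248.65])] [array([326.46, 248.66]), array([329.37, 248.68]), array([332.28, 248.7 ]), array([352.95, 248.86])]
bar [array([311.41, 226.78]), array([318.26, 226.85])]
bar [array([311.87, 166.11]), array([318.57, 166.19])]
```

```bash
cat > prof.py <<'E'
from fit import *
c=env.read_camera("scene")
g=cv2.cvtColor(c["frame"],cv2.COLOR_RGB2GRAY).astype(np.float32)
for q in ([.45278,.12102,1.56883],[.45155,.12028,1.56922]):
    def prof(xs,ys,z):
        o=[]
        for x in xs:
            u=proj(c,S2W(q,[(x,y,z) for y in ys])).astype(np.float32)
            o.append(cv2.remap(g,u[:,0].reshape(-1,1),u[:,1].reshape(-1,1),cv2.INTER_LINEAR).mean())
        return np.array(o)
    def show(n,xs,ys,z):
        p=prof(xs,ys,z);print(n,dict(zip((xs*1000).round(1).tolist(),p.astype(int).tolist())))
    show("bar bottom outer z5",np.arange(-.136,-.112,.001),np.linspace(0,.045,15),.005)
    show("bar top z39",np.arange(-.136,-.096,.001),np.linspace(0,.045,15),.039)
    show("ptr z8",np.arange(-.136,-.094,.001),np.linspace(.073,.083,6),.008)
    show("ptr z18",np.arange(-.136,-.094,.001),np.linspace(.073,.083,6),.018)
    show("strip end",np.arange(-.180,-.166,.001),np.linspace(.068,.083,6),.008)
E
python3 prof.py
```

```text
bar bottom outer z5 {-136.0: 158, -135.0: 159, -134.0: 159, -133.0: 159, -132.0: 159, -131.0: 158, -130.0: 158, -129.0: 157, -128.0: 156, -127.0: 156, -126.0: 156, -125.0: 156, -124.0: 153, -123.0: 145, -122.0: 134, -121.0: 123, -120.0: 114, -119.0: 108, -118.0: 106, -117.0: 106, -116.0: 106, -115.0: 105, -114.0: 104, -113.0: 104, -112.0: 102}
bar top z39 {-136.0: 108, -135.0: 109, -134.0: 109, -133.0: 110, -132.0: 111, -131.0: 111, -130.0: 111, -129.0: 111, -128.0: 111, -127.0: 111, -126.0: 111, -125.0: 115, -124.0: 121, -123.0: 137, -122.0: 155, -121.0: 170, -120.0: 176, -119.0: 179, -118.0: 180, -117.0: 180, -116.0: 181, -115.0: 181, -114.0: 182, -113.0: 181, -112.0: 180, -111.0: 177, -110.0: 171, -109.0: 162, -108.0: 152, -107.0: 146, -106.0: 142, -105.0: 140, -104.0: 142, -103.0: 142, -102.0: 142, -101.0: 143, -100.0: 143, -99.0: 144, -98.0: 144, -97.0: 144, -96.0: 145}
ptr z8 {-136.0: 183, -135.0: 184, -134.0: 183, -133.0: 181, -132.0: 175, -131.0: 168, -130.0: 164, -129.0: 165, -128.0: 172, -127.0: 179, -126.0: 184, -125.0: 182, -124.0: 170, -123.0: 147, -122.0: 113, -121.0: 7
[... 2538 characters left out ...]
34.0: 146, -133.0: 158, -132.0: 171, -131.0: 181, -130.0: 181, -129.0: 172, -128.0: 150, -127.0: 117, -126.0: 78, -125.0: 44, -124.0: 20, -123.0: 11, -122.0: 10, -121.0: 12, -120.0: 13, -119.0: 14, -118.0: 14, -117.0: 14, -116.0: 13, -115.0: 12, -114.0: 11, -113.0: 14, -112.0: 30, -111.0: 59, -110.0: 95, -109.0: 131, -108.0: 155, -107.0: 167, -106.0: 169, -105.0: 169, -104.0: 170, -103.0: 174, -102.0: 178, -101.0: 180, -100.0: 181, -99.0: 180, -98.0: 178, -97.0: 173, -96.0: 168, -95.0: 165, -94.0: 168}
strip end {-180.0: 161, -179.0: 161, -178.0: 160, -177.0: 154, -176.0: 138, -175.0: 118, -174.0: 108, -173.0: 124, -172.0: 149, -171.0: 170, -170.0: 180, -169.0: 183, -168.0: 183, -167.0: 182}
```

>>> {"name": "drive_tool", "arguments": {"increments": [[[0,0,-0.03],[0,0,0]],[[0,0,0],[0,0,0]],[[0,0,0],[0,0,0]]], "squeeze": 20}}

```text
time_s: 5.75
tool_pos: [0.5675, 0.0056, 0.0174]
tool_rot: [-59.7, 89.8, 30.4]
force: [-0.4, 5.0, 5.4]
grip_width: 0.0158
```

>>> {"name": "drive_tool", "arguments": {"increments": [[[0,0,0],[0,0,0]],[[0,0.1,0],[0,0,0]],[[0,0.15,0],[0,0,0]],[[0,0.15,0],[0,0,0]],[[0,0.15,0],[0,0,0]],[[0,0,0],[0,0,0]]], "squeeze": 6}}

```text
time_s: 6.35
tool_pos: [0.5487, 0.0056, 0.0182]
tool_rot: [-80.0, 89.4, 10.1]
force: [7.0, 5.6, 2.3]
grip_width: 0.0156
```

Run:
```python
from h import *
import cv2
rel([.4855,.0051,.0175])
for n in ["scene","wrist"]:
    c=env.read_camera(n); f=c["frame"][:,:,::-1]
    if n=="scene": f=cv2.resize(f[165:315,190:390],(800,600),interpolation=cv2.INTER_CUBIC)
    cv2.imwrite(f"pics/{n}4.png",f)
```

```text
rotvec deg [0.14 0.11 0.63] scaled [0.0012 0.0009 0.0053]
rotvec deg [-179.86   -1.      0.18] scaled [-1.4988 -0.0083  0.0015]
t 6.35 pos [0.5487 0.0056 0.0182] R
 [[ 0.011 -1.    -0.001]
 [ 0.002 -0.001  1.   ]
 [-1.    -0.011  0.002]] 
shift m [ 0.      0.0632 -0.0004] scaled [ 0.     1.581 -0.011] force [7.02 5.57 2.3 ] q [-23.1  17.6  22.6 111.1  -8.6  52.2  93.7] w 0.015603758039944585
```

View pics/wrist4.png

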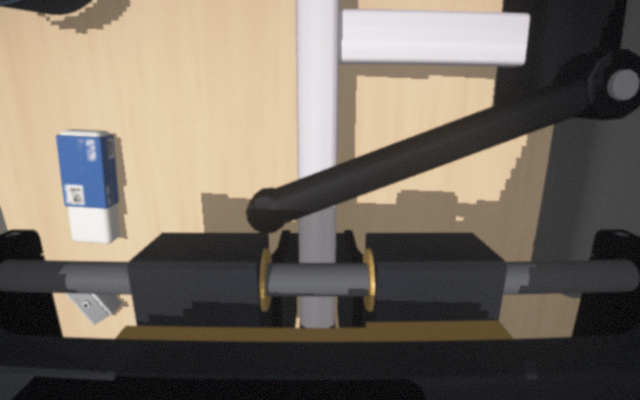

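View pics/scene4.png

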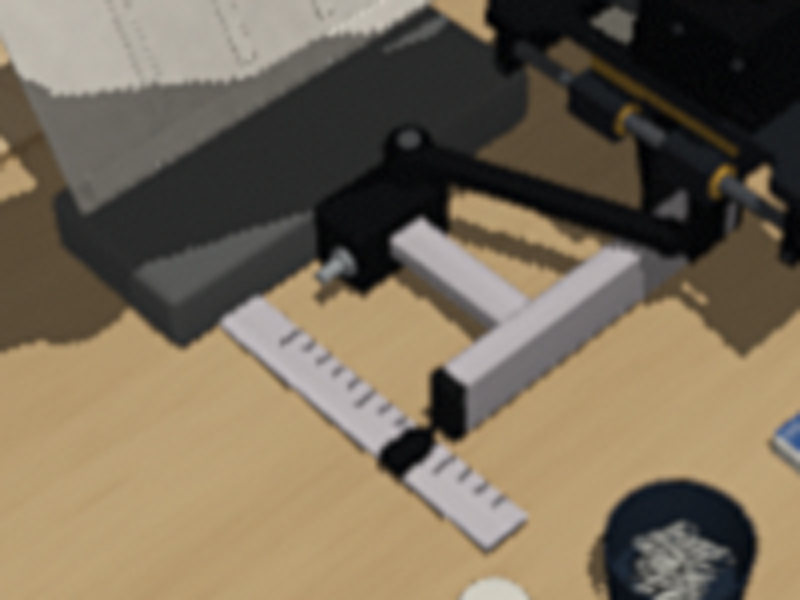

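>>> {"name": "drive_tool", "arguments": {"increments": [[[0,0.15,0],[0,0,0]],[[0,0.15,0],[0,0,0]],[[0,0.15,0],[0,0,0]],[[0,0.15,0],[0,0,0]],[[0,0.15,0],[0,0,0]],[[0,0.15,0],[0,0,0]],[[0,0,0],[0,0,0]]], "squeeze": 4}}

```text
time_s: 7.15
tool_pos: [0.5113, 0.0053, 0.0176]
tool_rot: [-77.5, 89.5, 12.5]
force: [3.5, 4.9, 1.7]
grip_width: 0.0161
```

Run:
```python
from h import *
import cv2
rel([.4855,.0051,.0175])
for n in ["scene","wrist"]:
    c=env.read_camera(n); f=c["frame"][:,:,::-1]
    if n=="scene": f=cv2.resize(f[165:315,190:390],(800,600),interpolation=cv2.INTER_CUBIC)
    cv2.imwrite(f"pics/{n}5.png",f)
```

```text
rotvec deg [0.13 0.1  0.47] scaled [0.0011 0.0009 0.0039]
rotvec deg [-1.7986e+02 -7.3000e-01  1.6000e-01] scaled [-1.4989e+00 -6.1000e-03  1.4000e-03]
t 7.15 pos [0.5113 0.0053 0.0176] R
 [[ 0.008 -1.    -0.001]
 [ 0.002 -0.001  1.   ]
 [-1.    -0.008  0.002]] 
shift m [-0.0001  0.0258 -0.0002] scaled [-0.003  0.644 -0.005] force [3.47 4.89 1.68] q [-24.3  13.5  22.9 116.1  -6.8  51.1  92.3] w 0.016112621378338635
```

View pics/wrist5.png

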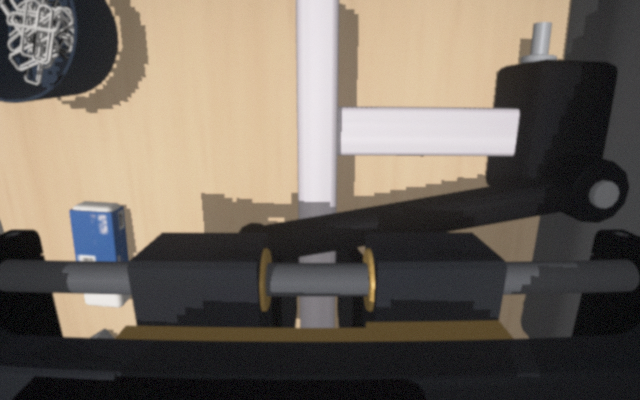

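View pics/scene5.png

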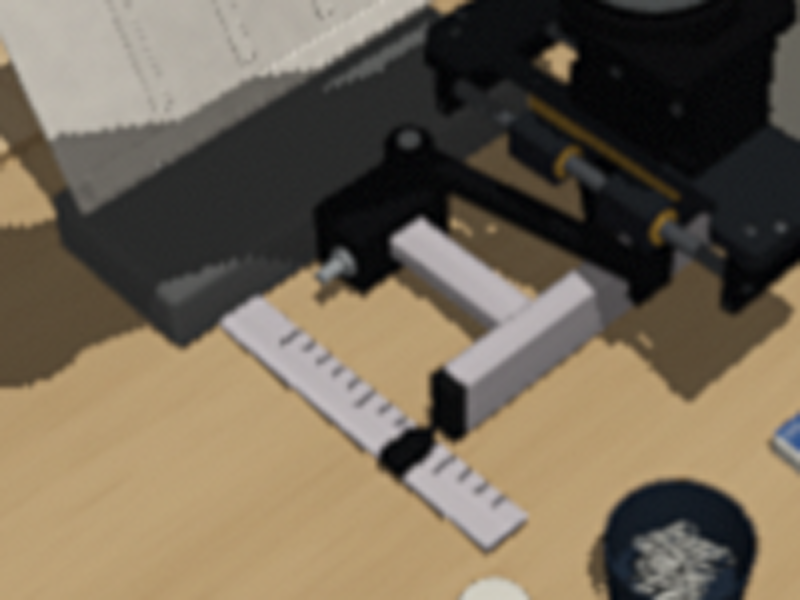

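>>> {"name": "drive_tool", "arguments": {"increments": [[[0,0.12,0],[0,0,0]],[[0,0.12,0],[0,0,0]],[[0,0.12,0],[0,0,0]],[[0,0.08,0],[0,0,0]],[[0,0,0],[0,0,0]]]}}

```text
time_s: 7.75
tool_pos: [0.4942, 0.0053, 0.0177]
tool_rot: [-78.8, 89.5, 11.2]
force: [3.5, 4.6, 1.6]
grip_width: 0.0161
```

>>> {"name": "drive_tool", "arguments": {"increments": [[[0,0.06,0],[0,0,0]],[[0,0,0],[0,0,0]]]}}

```text
time_s: 7.95
tool_pos: [0.4921, 0.0052, 0.0176]
tool_rot: [-79.7, 89.5, 10.4]
force: [5.4, 4.6, 0.5]
grip_width: 0.0157
```

>>> {"name": "drive_tool", "arguments": {"increments": [[[0,0.06,0],[0,0,0]],[[0,0,0],[0,0,0]]]}}

```text
time_s: 8.15
tool_pos: [0.4898, 0.0052, 0.0177]
tool_rot: [-80.2, 89.5, 9.8]
force: [5.1, 3.7, 1.0]
grip_width: 0.016
```

>>> {"name": "drive_tool", "arguments": {"increments": [[[0,0.06,0],[0,0,0]],[[0,0,0],[0,0,0]]]}}

```text
time_s: 8.35
tool_pos: [0.4879, 0.0052, 0.0177]
tool_rot: [-81.5, 89.4, 8.5]
force: [7.3, 5.1, -0.3]
grip_width: 0.016
```

Run:
```python
from h import *
import cv2
rel([.4855,.0051,.0175])
for n in ["scene","wrist"]:
    c=env.read_camera(n); f=c["frame"][:,:,::-1]
    if n=="scene": f=cv2.resize(f[165:315,190:390],(800,600),interpolation=cv2.INTER_CUBIC)
    cv2.imwrite(f"pics/{n}6.png",f)
```

```text
rotvec deg [0.12 0.09 0.61] scaled [0.001  0.0008 0.0051]
rotvec deg [-1.7988e+02 -9.5000e-01  1.4000e-01] scaled [-1.499e+00 -7.900e-03  1.200e-03]
t 8.35 pos [0.4879 0.0052 0.0177] R
 [[ 0.011 -1.    -0.   ]
 [ 0.002 -0.     1.   ]
 [-1.    -0.011  0.002]] 
shift m [ 0.0002  0.0024 -0.0001] scaled [ 0.005  0.06  -0.002] force [ 7.35  5.09 -0.28] q [-25.   10.7  23.  119.3  -5.5  50.3  91.1] w 0.015996869503722012
```

View pics/wrist6.png

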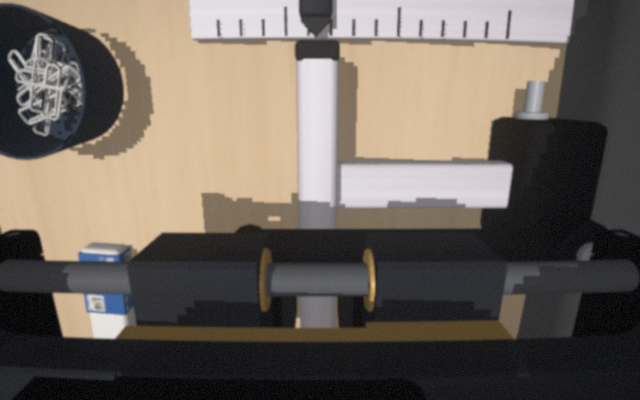

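View pics/scene6.png

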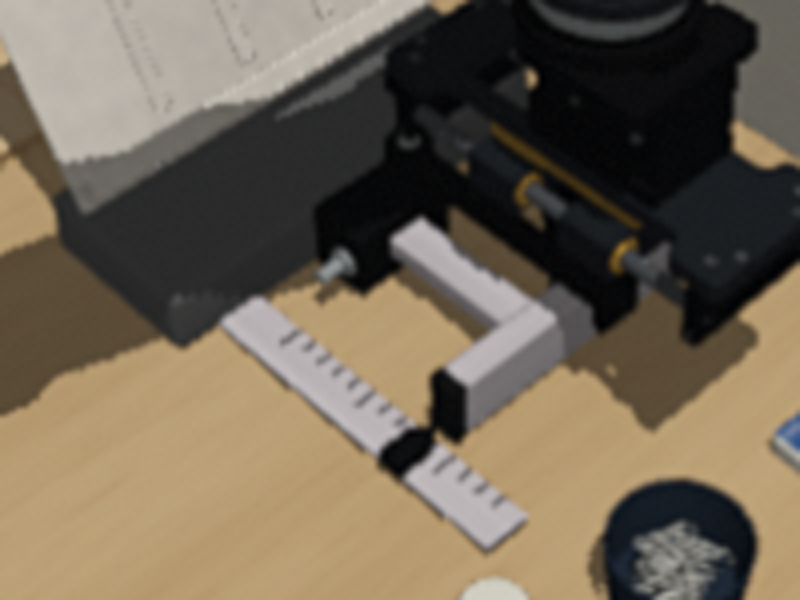

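>>> {"name": "drive_tool", "arguments": {"increments": [[[0,0.05,0],[0,0,0]],[[0,0,0],[0,0,0]]]}}

```text
time_s: 8.65
tool_pos: [0.4878, 0.0052, 0.0179]
tool_rot: [-84.5, 89.2, 5.6]
force: [12.0, 4.0, -7.2]
grip_width: 0.0158
```

>>> {"name": "drive_tool", "arguments": {"increments": [[[0,0.05,0],[0,0,0]],[[0,0,0],[0,0,0]]]}}

```text
time_s: 8.85
tool_pos: [0.4878, 0.0051, 0.0181]
tool_rot: [-86.3, 88.9, 3.7]
force: [17.5, 4.8, -11.1]
grip_width: 0.0163
```

>>> {"name": "drive_tool", "arguments": {"increments": [[[0,0.05,0],[0,0,0]],[[0,0,0],[0,0,0]]]}}

```text
time_s: 9.05
tool_pos: [0.4877, 0.0051, 0.0183]
tool_rot: [-87.4, 88.7, 2.6]
force: [21.8, 5.1, -16.4]
grip_width: 0.016
```

>>> {"name": "drive_tool", "arguments": {"increments": [[[0,-0.06,0],[0,0,0]],[[0,-0.06,0],[0,0,0]],[[0,0,0],[0,0,0]],[[0,0,0],[0,0,0]]], "squeeze": 15}}

```text
time_s: 9.45
tool_pos: [0.4878, 0.0052, 0.0182]
tool_rot: [-82.3, 89.3, 7.8]
force: [8.4, 5.2, 0.6]
grip_width: 0.0157
```

Run:
```python
from fit import *
from h import rel
rel([.4855,.0051,.0175])
c=env.read_camera("scene");f=c["frame"][:,:,::-1]
cv2.imwrite("pics/scene7.png",cv2.resize(f[180:280,260:393],(798,600),interpolation=cv2.INTER_CUBIC))
c=env.read_camera("wrist");f=c["frame"][:,:,::-1].copy()
cv2.imwrite("pics/wrist7r.png",f)
q=[.45155,.12028,1.56922]
for P,col in (([(-.05,-.012,.06),(-.14,-.012,.06)],(0,0,255)),([(-.1162,.056,.039),(-.1162,.09,.018)],(0,255,0))):
    u=(proj(c,S2W(q,P))*16).astype(int);cv2.line(f,tuple(u[0]),tuple(u[1]),col,1,cv2.LINE_AA,4)
cv2.imwrite("pics/wrist7.png",cv2.resize(f[0:300,180:580],(800,600),interpolation=cv2.INTER_CUBIC))
```

```text
rotvec deg [0.11 0.1  0.7 ] scaled [0.0009 0.0008 0.0058]
rotvec deg [-1.7989e+02 -1.1000e+00  1.5000e-01] scaled [-1.4991e+00 -9.1000e-03  1.2000e-03]
t 9.45 pos [0.4878 0.0052 0.0182] R
 [[ 0.012 -1.    -0.   ]
 [ 0.002 -0.     1.   ]
 [-1.    -0.012  0.002]] 
shift m [ 0.0007  0.0023 -0.0001] scaled [ 0.017  0.056 -0.003] force [8.44 5.24 0.62] q [-25.   10.6  23.  119.4  -5.4  50.3  91.1] w 0.01574152980637179
```

View pics/wrist7.png

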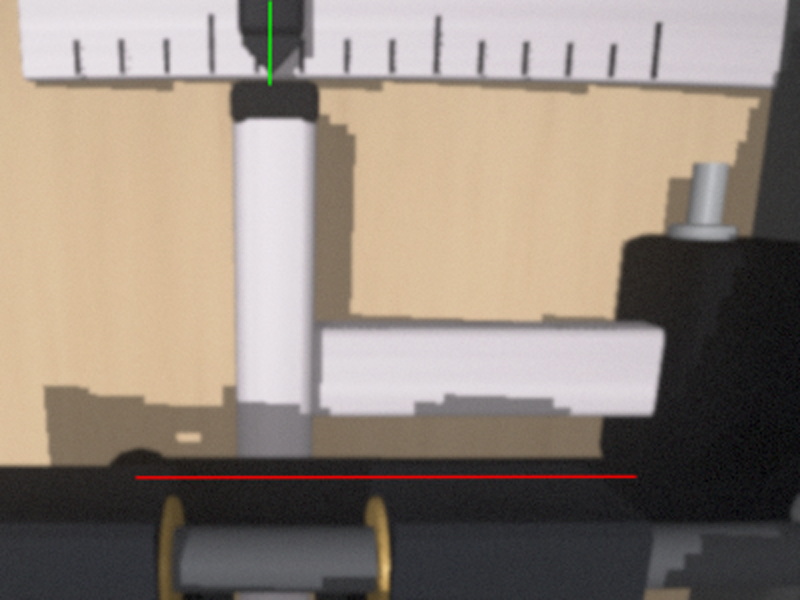

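View pics/scene7.png

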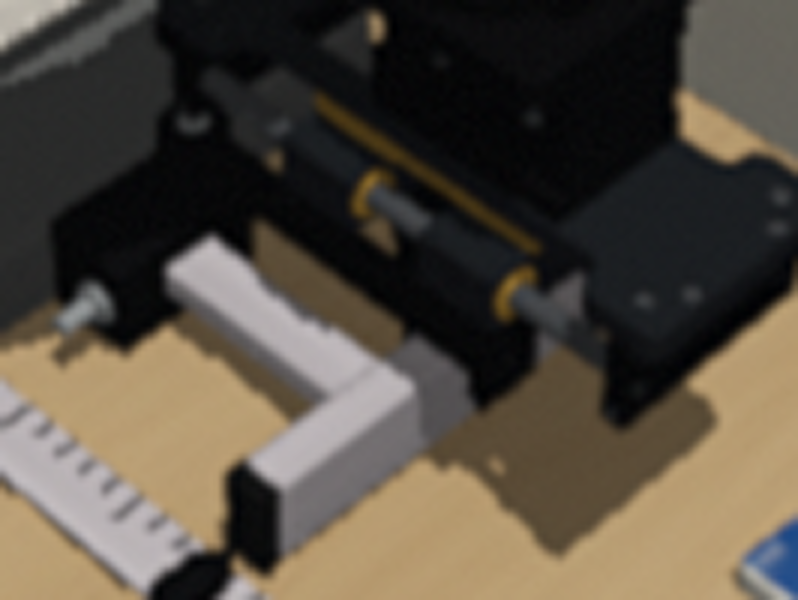

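Run:
```python
import cv2,numpy as np
from fit import *
a=cv2.cvtColor(cv2.imread("pics/wrist7r.png"),cv2.COLOR_BGR2GRAY).astype(int)
for r in (2,6,10,14,18,22,26,30,34,38): print(r,a[r,294:342])
for r in (46,50,80,120,160): print(r,a[r,290:346])
c=env.read_camera("wrist");q=[.45155,.12028,1.56922]
for p in [(-.1162,.06,.018),(-.1162,.06,.008),(-.1162,.05,.039),(-.1162,.02,.039)]: print(p,proj(c,S2W(q,[p])))
```

```text
2 [220 220 219 207 172 112  60  57  60  65  67  70  65  66  63  65  65  65
  68  66  62  66  62  61  62  63  61  63  60  59  58  60  55  56  56  49
  54  67  95 115 122 130 162 200 215 218 217 219]
6 [220 221 219 211 176 113  73  58  62  67  69  69  63  65  67  66  67  66
  65  66  61  62  62  62  63  65  63  61  57  61  57  59  61  59  56  53
  50  69  96 116 122 132 161 199 215 218 217 218]
10 [226 225 226 216 179 117  70  56  62  64  63  68  69  67  66  66  67  68
  64  64  63  64  62  65  62  64  60  60  62  59  59  60  56  60  55  52
  51  70  99 119 124 139 166 205 222 223 223 222]
14 [224 225 223 217 191 138  86  58  51  52  53  55  56  56  53  53  55  54
  51  53  50  48  55  51  50  49  52  53  51  49  50  47  50  53  48  51
  52  75 107 119 124 131 162 203 219 223 222 221]
18 [222 223 223 225 221 206 167 113  70  64  63  64  61  59  61  58  58  59
  63  60  57  58  58  59  61  60  58  57  56  58  57  57  58  56  54  61
  75  95 109 119 125 129 162 202 218 221 222 220]
22 [221 222 223 223 220 214 186 141  98  73  67  68  66  62  65  65  63  66
  67  65  65  64  65  63  65  6
[... 1561 characters left out ...]
 117 117 115
 116 115]
120 [194 193 197 193 194 190 186 178 186 199 208 214 220 226 226 226 226 226
 228 228 229 228 230 229 230 231 228 229 228 228 228 227 225 224 223 224
 222 222 222 221 218 210 200 184 173 158 141 123 117 116 114 120 116 118
 115 118]
160 [197 195 197 196 197 194 187 177 178 191 203 211 216 221 225 225 226 224
 226 226 228 229 229 228 229 229 228 228 227 226 225 225 223 223 224 221
 222 221 220 219 213 203 192 178 167 149 131 116 111 109 112 111 111 112
 113 112]
(-0.1162, 0.06, 0.018) [[314.7006828   39.39037204]]
(-0.1162, 0.06, 0.008) [[314.78041104  42.86278759]]
(-0.1162, 0.05, 0.039) [[314.49922136  59.32245626]]
(-0.1162, 0.02, 0.039) [[314.52223316 140.8758028 ]]
```

>>> {"name": "drive_tool", "arguments": {"increments": [[[0,0,-0.02],[0,0,0]],[[0,0,0],[0,0,0]],[[0,0,0],[0,0,0]],[[0,0,0],[0,0,0]]], "squeeze": 20}}

```text
time_s: 10.0
tool_pos: [0.4878, 0.0052, 0.0182]
tool_rot: [-78.3, 89.3, 11.7]
force: [8.0, 4.5, 0.7]
grip_width: 0.0154
```

Run:
```python
from fit import *
from h import rel
rel([.4855,.0051,.0175])
c=env.read_camera("wrist");f=c["frame"][:,:,::-1].copy();a=cv2.cvtColor(f,cv2.COLOR_BGR2GRAY).astype(int)
for r in (6,34,48): print(r,a[r,290:346])
cv2.imwrite("pics/wrist8.png",cv2.resize(f[0:300,180:580],(800,600),interpolation=cv2.INTER_CUBIC))
```

```text
rotvec deg [0.13 0.15 0.71] scaled [0.0011 0.0012 0.0059]
rotvec deg [-179.86   -1.12    0.23] scaled [-1.4989 -0.0093  0.0019]
t 10.0 pos [0.4878 0.0052 0.0182] R
 [[ 0.012 -1.    -0.001]
 [ 0.003 -0.001  1.   ]
 [-1.    -0.012  0.003]] 
shift m [ 0.0007  0.0023 -0.0001] scaled [ 0.017  0.057 -0.003] force [7.98 4.47 0.66] q [-25.   10.6  23.  119.4  -5.5  50.2  91.2] w 0.015352962674845158
6 [221 221 220 222 221 221 221 209 173 118  65  55  59  65  70  70  68  67
  65  65  63  64  63  61  62  62  65  62  64  63  60  61  63  61  54  60
  58  57  54  54  51  58  90 113 125 132 162 200 216 218 217 216 218 217
 219 216]
34 [225 225 225 224 224 224 225 224 224 224 225 224 224 223 223 219 197 151
 114 147 183 195 164 120  82  66  67  72  89 108 121 124 125 124 128 126
 126 147 164 145 109 123 173 211 221 223 222 222 222 222 223 223 223 221
 222 221]
48 [185 183 182 176 152 111  73  58  53  56  57  58  55  59  57  56  60  54
  55  57  55  57  58  56  56  57  58  56  51  53  55  55  59  54  54  56
  55  57  54  53  59  53  57  55  53  53  55  53  64 111 164 187 189 188
 189 190]
```

View pics/wrist8.png

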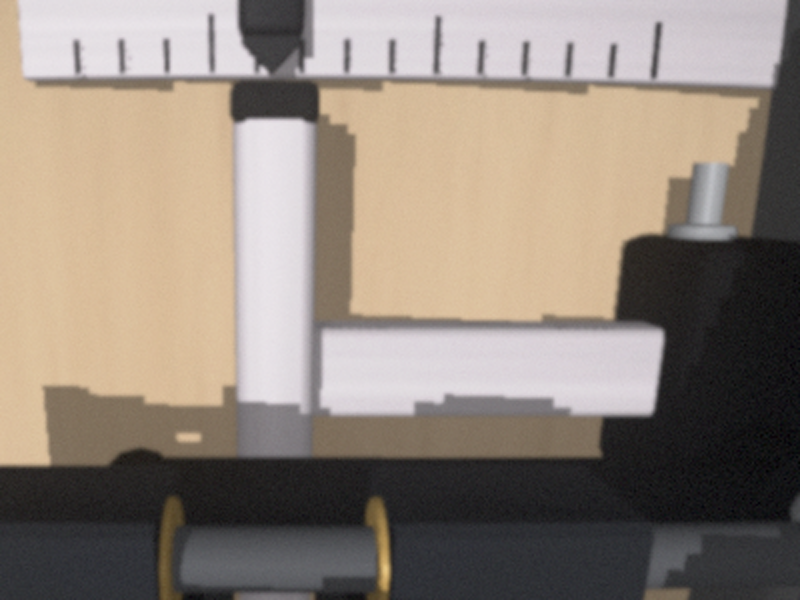

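>>> {"name": "drive_tool", "arguments": {"increments": [[[0,0,-0.025],[0,0,0]],[[0,0,0],[0,0,0]],[[0,0,0],[0,0,0]]]}}

```text
time_s: 10.35
tool_pos: [0.4878, 0.0052, 0.0182]
tool_rot: [-73.9, 89.3, 16.2]
force: [7.8, 8.8, 0.2]
grip_width: 0.0158
```

Run:
```python
from fit import *
from h import rel
rel([.4855,.0051,.0175])
c=env.read_camera("wrist");f=c["frame"][:,:,::-1].copy();a=cv2.cvtColor(f,cv2.COLOR_BGR2GRAY).astype(int)
for r in (6,34,48): print(r,a[r,290:346])
```

```text
rotvec deg [0.16 0.2  0.71] scaled [0.0013 0.0017 0.0059]
rotvec deg [-179.84   -1.11    0.32] scaled [-1.4987 -0.0092  0.0027]
t 10.35 pos [0.4878 0.0052 0.0182] R
 [[ 0.012 -1.    -0.001]
 [ 0.004 -0.001  1.   ]
 [-1.    -0.012  0.004]] 
shift m [ 0.0007  0.0023 -0.0001] scaled [ 0.017  0.057 -0.002] force [7.75 8.79 0.23] q [-24.9  10.6  23.  119.4  -5.6  50.2  91.3] w 0.01579958647263402
6 [220 221 220 220 219 221 220 210 176 120  73  58  64  68  65  67  65  68
  67  70  65  65  66  64  65  64  60  62  63  66  60  61  60  62  61  59
  59  57  59  54  50  61  86 111 121 131 162 201 215 219 216 216 219 219
 219 216]
34 [225 224 226 225 224 225 224 224 225 224 225 224 223 224 222 218 198 151
 123 146 185 194 167 128  90  69  65  73  88 105 117 123 122 125 123 124
 129 147 167 143 106 107 157 204 220 221 222 223 221 222 222 223 222 221
 222 220]
48 [187 183 185 177 151 111  70  57  57  57  59  59  57  57  59  60  60  58
  58  57  55  59  57  56  56  54  53  59  57  56  54  54  55  59  55  60
  56  56  54  56  57  57  59  57  54  58  54  55  55  95 144 175 190 190
 188 188]
```

>>> {"name": "drive_tool", "arguments": {"increments": [[[0,0,0.02],[0,0,0]],[[0,0,0],[0,0,0]],[[0,0,0],[0,0,0]],[[0,0,0],[0,0,0]],[[0,0,0],[0,0,0]]]}}

```text
time_s: 10.9
tool_pos: [0.4877, 0.0052, 0.0182]
tool_rot: [-77.6, 89.3, 12.5]
force: [8.4, 6.7, 0.6]
grip_width: 0.0157
```

Run:
```python
from fit import *
from h import rel
rel([.4855,.0051,.0175])
c=env.read_camera("wrist");f=c["frame"][:,:,::-1].copy();a=cv2.cvtColor(f,cv2.COLOR_BGR2GRAY).astype(int)
for r in (34,48): print(r,a[r,290:346])
cv2.imwrite("pics/wrist9.png",f)
cv2.imwrite("pics/scene9.png",env.read_camera("scene")["frame"][:,:,::-1])
```

```text
rotvec deg [0.13 0.16 0.71] scaled [0.0011 0.0013 0.0059]
rotvec deg [-179.86   -1.11    0.25] scaled [-1.4989 -0.0092  0.002 ]
t 10.9 pos [0.4877 0.0052 0.0182] R
 [[ 0.012 -1.    -0.001]
 [ 0.003 -0.001  1.   ]
 [-1.    -0.012  0.003]] 
shift m [ 0.0007  0.0023 -0.0001] scaled [ 0.017  0.056 -0.001] force [8.38 6.73 0.6 ] q [-25.   10.6  23.  119.4  -5.5  50.2  91.2] w 0.015682367647626743
34 [226 224 225 225 225 224 223 225 225 224 224 224 222 223 223 217 192 150
 118 147 183 193 163 123  87  67  67  73  85 106 120 122 122 124 125 124
 129 149 165 143 108 121 173 213 223 224 222 224 222 223 222 221 222 222
 222 222]
48 [185 184 181 178 151 109  72  58  57  55  55  52  56  58  61  57  59  57
  56  52  55  55  60  56  53  56  53  58  58  56  54  55  54  53  56  57
  58  58  56  57  56  56  53  52  53  57  49  50  65 115 165 187 191 189
 189 190]
```

View pics/scene9.png

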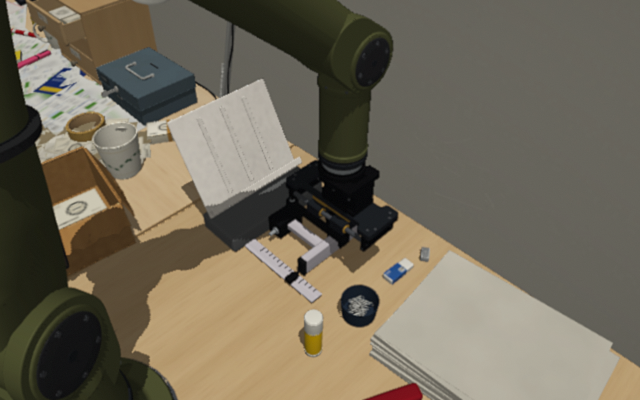

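View pics/wrist9.png

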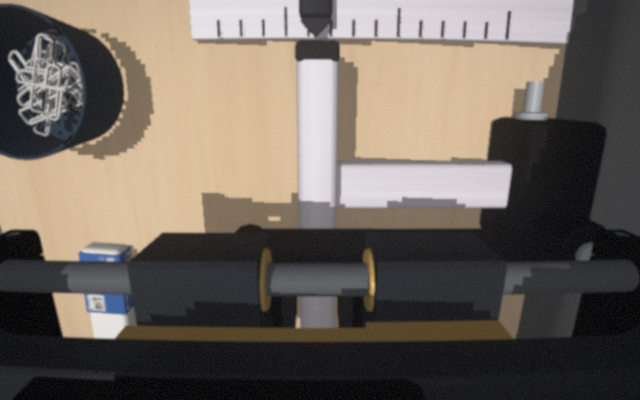

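The wrist view shows the bar's cap mid at column 317 and the pointer tip at about 315.5. The lever's edge at row 231 runs level, parallel to the leg. In the scene view the eraser (398,271), tub (359,305) and sharpener (424,254) are where they started.

```bash
python3 -c "
from cell import env
print(env.sign_off())"
```

```text
the job is handed in; nothing more can be done
None
```

The foot is out at the pointer, the cam lever is shut on its stop, and I handed the job in at about 11 s with the gripper still holding the bar at 20 N.

- **How it went:** I gripped the bar at its lever end and pulled it out about 36 mm to the pointer. I then slid the closed fingers along the bar towards the leg, pushing the lever shut. It met its stop: the push rose from about 7 N to 22 N with no further movement, so I eased off to about 8 N.
- **Foot position:** In the last wrist picture the bar's middle line is about 0.6 mm short of the pointer tip. I tried to correct this, but with the lever closed the foot did not move, although the pull rose to about 9 N. I left a slight outward pull on it. My earlier estimates of the pointer from the top and scene cameras differed by 1 to 2 mm.
- **Lever:** Its visible edge is parallel to the leg. I judged it closed from that and from the stop force; the gripper hid most of it.
- **Other items:** The eraser, tub and sharpener look unmoved in the last picture. Measured wrist forces stayed below about 30 N.

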